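Fold away the lane divider on the sorting table

ROBOT

A 6-joint arm with a two-finger parallel gripper is mounted at the origin on a cart in front of the work surface, level with it; the furniture and walls round the work are solid. World frame = base frame: x ahead of the robot, y to its left, z up, the work surface at z = 0. Lengths are in mm, angles in rad, forces in N, time in s.
With the tool pointing down it reaches from about 350 to 875 mm from the base axis. Payload 4.2 kg.
Tool frame: the origin (TCP) lies at the very end of the fingers, on their centre line; the grasp point (between the pads) lies 19 mm behind it; z points along the fingers, y is the line along which they close (so a half turn about z gives the same grasp; the last joint's range is limited). The gripper opens to 85 mm and grips with 20 to 120 N. Pads are 22 mm wide; open, the fingers measure 114 mm over their backs; the gripper's body (76 mm by 85 mm) begins 54 mm behind the grasp point. The pads swing forward as they close: fully open they stand 13 mm farther back than shut.
Start: joints at [-0.939, 0.385, 0.008, 0, -1.194, -0.259], TCP at [227.654, -582.042, 191.312] pointing down, gripper open.
Joint ranges: [-3.14, 3.14], [-1.21, 2.06], [-1.07, 1.41], [-3.16, 2.05], [-2.99, -0.16], [-3.1, 3.1]. Speed limits (rad/s): [2.79, 2.79, 3.14, 3.14, 3.14, 3.14].

INTERFACE

Orientations are given as a unit quaternion [x, y, z, w].
In Python, from bench import arm, optics gives the robot as it stands. The module is installed in compiled form; this text tells all that it offers.
- The arm moves only by the tool step_arm, never from a script. Its argument "motion" is a list of rows, each an object with "dr": the turn, a rotation vector about the tool's x, y, z in units of 8 degrees (1.0 is 8 degrees), a list of three; "slide": the shift along the tool's x, y, z in mm, a list of three; "jaw": the finger opening in mm, from 0 to 85.4. A call has exactly 8 rows; each row is the pose to reach, as a shift and turn from the pose commanded when the call began, along the tool's axes at that moment; what a row does not reach only later rows make up. A row lasts 1/8 s, in which the tool goes at most 62.5 mm and 10.7 degrees, less where a joint would pass 70% of its speed; a pose out of reach is approached as far as the arm can. A call with a gripper value outside its range is refused whole. The fingers move at their own pace and stop on an object; the grip force is fixed at half the most. Time passes only in rows, so rows that repeat a pose let the fingers close, or fill a call up. It gives the time, the measured TCP pose, the force, the opening and the grip force at its end, in the units of the state.
- arm.read_state(): the state, without advancing time (a new reading comes with each control period).
- optics.get_image(name): name is "scene" or "top"; returns the picture (384x512x3 uint8, blue, green, red); there is no depth.
- optics.camera_info(name): a dict with "camera_matrix" (3x3 intrinsics, pixels), "view" (4x4, takes a point from world to camera coordinates). Camera axes: x right, y up, looking along -z (the intrinsics and any distortion apply to the point x, -y, -z); pixel columns grow to the right and rows downward; lengths in mm; the calibration is good to about 2 mm. A picture is of the moment at which its call begins. camera_info takes no time and is no camera call.
- arm.job_done(): hands the job in; it is judged then, once.
The state is a dict: "clock": time; "joints": joint angles; "joint_vel": joint speeds; "joint_efforts": joint torques, N m; "position": TCP position; "ee_rot": TCP orientation; "contact_force": force on the tool from outside, world axes, zero at the start; "wrist_torque": the same for the moment, N m; "gripper_width": finger opening in mm; "grasp_force": force on a finger pad.
Only numpy, scipy, OpenCV 4.12 (cv2) and the standard library are available. Lean on these libraries where they do the work, as an engineer would, in place of code of your own. Each camera call takes 0.05 s, during which the arm holds its last target. There are 200 camera calls.

TASK

Fold the two-leaf wooden lane divider away: first fold the outer leaf flat onto the inner leaf while the inner leaf still stands out from its back board, then swing the folded pair home against the back board and press, firmly but never with more than 45 N, until the steel tongue snaps behind the sprung roller and stays. Leave the two bottles and the tape roll where they stand.

Things in the scene. Friction and masses are not known exactly. Their poses are not given: they have to be found in the camera images.
- bracket: Fixed bracket on a 235 x 75 x 6 mm steel foot plate, which reaches 10 mm to the -y side of its x axis. Origin: on the table under the upright hinge post (17 mm thick, 76 mm tall). +x runs along the back board, z is up, -y is the open side on which the leaves swing. Position and yaw vary.
- board_front (a point): Centre of the front face of the upright plywood back board (150 mm long, 56 mm high, 12 mm thick), 97 mm along the bracket's +x and 23 mm to its +y, 34 mm above the table. The folded outer leaf comes to lie between it and the inner leaf.
- catch_roller (a point): Rest position of the catch roller: upright sprung steel roller, 10 mm diameter, 61 to 75 mm above the table, 181 mm along the bracket's +x, 5 mm to its -y. It yields along +x (8 mm at most). Behind it is the 76 mm tall steel catch housing (bracket x 188 to 210 mm, y -11 to 17 mm).
- inner_leaf (a joint): Hinge of the inner leaf on the post (vertical axis through the bracket's origin). 0 rad = home along the bracket's +x, where it has a hard stop; grows as it swings out clockwise seen from above. The leaf is plywood, 12 mm thick centred on the axis, 12 to 165 mm off the axis, 9 to 66 mm above the table. Stiff: about 0.4 N m of friction; it stays where it is left.
- tongue_tip (a point): End of the steel tongue on top of the inner leaf (8 mm thick, round), 175 mm off the post axis, 62 to 74 mm above the table. It meets the roller at about 0.065 rad of the inner leaf, must be forced over it (about 8 N extra at the tongue), and is caught when the leaf is below about 0.02 rad; it then rests near 0.
- outer_leaf (a joint): Hinge between the leaves (vertical, at point fold_axis). 0 rad = folded flat on the inner leaf's back-board side, free end near the post (hard stop); grows clockwise seen from above relative to the inner leaf; pi = straight out. About 0.1 N m of friction, a quarter of the other hinge; it stays where it is left. Once the inner leaf is home the back board prevents folding.
- fold_axis (a point): Axis of the hinge between the leaves, 165 mm from the post axis along the inner leaf and 7 mm to its back-board side, 36 mm above the table. The outer leaf is a plywood panel 12 mm thick, reaching 147 mm from this axis, 9 to 61 mm above the table; when folded it fills 1 to 13 mm off this axis, away from the inner leaf.
- inner_mid (a point): Point on the face of the inner leaf that looks away from the back board (the side to push), 120 mm off the post axis, 36 mm above the table.
- outer_edge (a point): Middle of the free end edge of the outer leaf, 147 mm from the hinge between the leaves, 34 mm above the table.
- lotion: White pump bottle with a black pump, 70 x 70 x 200 mm, standing loose on the table; origin at the centre of its foot. Bystander.
- cologne: Pale flat bottle with a white cap, 50 x 86 x 216 mm, standing loose; origin at the centre of its foot. Bystander.
- tape_roll: Roll of brown packing tape, 96 mm across, 48 mm high, lying flat and loose; origin at the centre of its underside. Bystander.

How it is judged:
By the outcome, as a careful person would: the job done as asked, in the order asked, and still so for the second after the job is handed in, with the robot touching nothing.
It also fails if it takes over 48 s, if anything falls off the work surface, if the arm or the gripper's body presses on something with over 40 N, if the wrist force passes 120 N, or if a joint passes its speed limit or range.

## Working session

There is one attempt and no reset: what is moved stays moved. The work goes in short steps, Python scripts to look and compute and a tool call to move; the robot and the scene stay as the last step left them, time stands still between calls to the robot, and variables do not carry over. Pictures are saved under pics/ and viewed, at most 10 in all, crops included, and the job is handed in when it is done.

Besides the shell and the picture viewer there is one more tool, called as name([rows], argument=value, ...), one row to a line, values as JSON. step_arm: Moves the arm, as the interface text tells. Its arguments: {"type":"object","properties":{"motion":{"type":"array","items":{"type":"object","properties":{"dr":{"type":"array","items":{"type":"number"}},"slide":{"type":"array","items":{"type":"number"}},"jaw":{"type":"number"}}}}},"required":["motion"]}

```bash
mkdir -p pics; python3 - <<'E'
from bench import arm, optics
import cv2,numpy as np
for n in("scene","top"):
    cv2.imwrite(f"pics/{n}0.png",optics.get_image(n)); i=optics.camera_info(n); print(n,i)
print(arm.read_state())
E
```

```text
scene {'camera_matrix': array([[479.61814189,   0.        , 249.19037858],
       [  0.        , 479.61814189, 191.42529536],
       [  0.        ,   0.        ,   1.        ]]), 'view': array([[-8.33550814e-01, -5.52436558e-01, -2.62503903e-03,
         5.47146837e+02],
       [ 3.25998106e-01, -4.95711391e-01,  8.04981647e-01,
        -1.99335848e+02],
       [-4.46002552e-01,  6.70137349e-01,  5.93293905e-01,
        -1.17770776e+03],
       [ 0.00000000e+00,  0.00000000e+00,  0.00000000e+00,
         1.00000000e+00]])}
top {'camera_matrix': array([[373.61654051,   0.        , 259.17845077],
       [  0.        , 373.61654051, 193.97591682],
       [  0.        ,   0.        ,   1.        ]]), 'view': array([[ 1.79977745e-02, -9.99811750e-01,  7.24878181e-03,
         5.71056660e+01],
       [ 9.95489503e-01,  1.85944625e-02,  9.30316893e-02,
        -5.89853095e+02],
       [-9.31489632e-02,  5.54172284e-03,  9.95636761e-01,
        -9.08501698e+02],
       [ 0.00000000e+00,  0.00000000e+00,  0.00000000e+00,
         1.00000000e+00]])}
{'clock': 0.1, 'joints': array([-9.39376840e-01,  3.85477235e-01,  6.75476250e-03, -4.68423676e-04,
       -1.19402739e+00, -2.58576485e-01]), 'joint_vel': array([-0.00057037, -0.00255966,  0.00359086,  0.00313268,  0.00041667,
       -0.00029234]), 'joint_efforts': array([-5.92679517e-04, -3.93319166e+01,  1.88929439e+01,  4.19800356e+00,
       -2.61304303e-03,  1.22975209e-05]), 'position': array([ 227.44487014, -581.48290117,  190.32454916]), 'ee_rot': array([-1.85258612e-01,  9.82689292e-01,  9.75349806e-04, -2.23956480e-04]), 'contact_force': array([-0.1592369, -0.1723829, -1.0402507]), 'wrist_torque': array([ 0.00539733,  0.04623462, -0.05851013]), 'grasp_force': 0.0, 'gripper_width': 85.58479098026777}
```

View pics/top0.png

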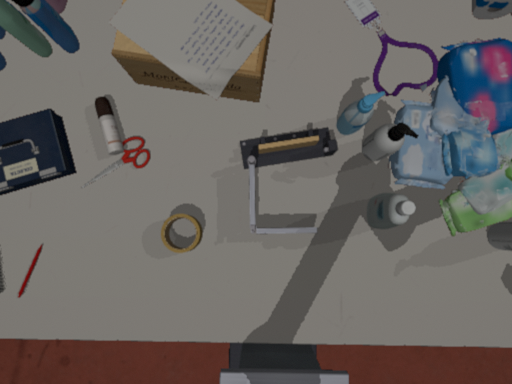

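View pics/scene0.png

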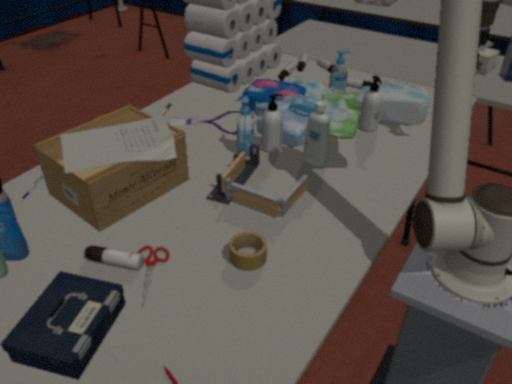

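The top view shows the post near (252,160), the leaf hinge near (254,230) and the outer edge near (317,230). The catch is near (328,137), the cologne cap near (405,208) and the lotion pump near (400,132). I'll enlarge this to read the points.

```bash
cat > h.py <<'E'
import numpy as np,cv2
from bench import optics
def ray(n,u,v,z):
    i=optics.camera_info(n);K=i["camera_matrix"];V=i["view"];R=V[:3,:3];t=V[:3,3]
    d=np.linalg.solve(K,[u,v,1])*[1,-1,-1]; c=-R.T@t; d=R.T@d
    return c+d*(z-c[2])/d[2]
def proj(n,p):
    i=optics.camera_info(n);V=i["view"];q=(V[:3,:3]@p+V[:3,3])*[1,-1,-1];q=i["camera_matrix"]@q;return q[:2]/q[2]
E
python3 - <<'E'
import cv2,numpy as np
a=cv2.imread("pics/top0.png")[110:250,230:420]
b=cv2.resize(a,None,fx=4,fy=4,interpolation=cv2.INTER_CUBIC);b=np.clip(b*1.5,0,255).astype('uint8')
cv2.imwrite("pics/topc.png",b)
a=cv2.imread("pics/scene0.png")[90:225,195:345]
b=cv2.resize(a,None,fx=4.4,fy=4.4,interpolation=cv2.INTER_CUBIC);b=np.clip(b*1.3,0,255).astype('uint8')
cv2.imwrite("pics/scenec.png",b)
E
```

```text
(no output)
```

View pics/topc.png

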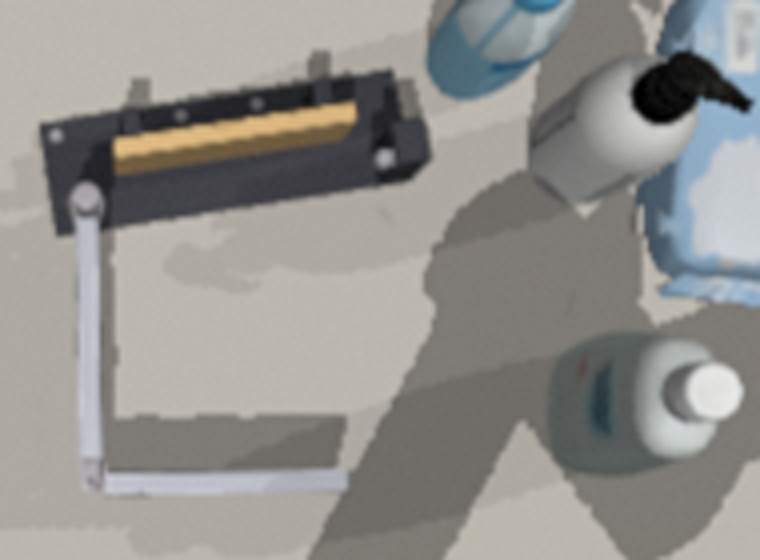

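View pics/scenec.png

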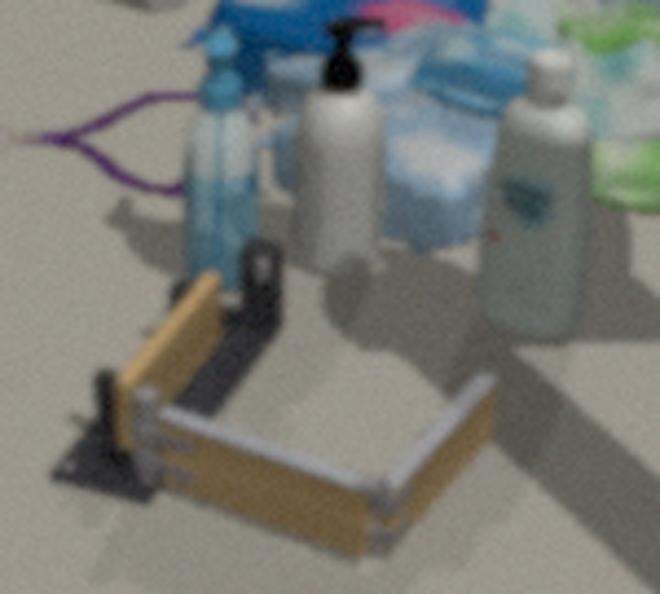

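Crop readings: post top (86,197), roller (385,158), leaf hinge (95,475), outer edge top (346,480). The cologne foot's left edge is at about x=550.

```bash
python3 - <<'E'
from h import *
def c(u,v,z): return ray("top",230+u/4-.4,110+v/4-.4,z)[:2]
post=c(86,197,76);rol=c(385,158,75);hin=c(95,472,61);edge=c(346,480,61)
print(post,rol,hin,edge)
n=np.linalg.norm
print("roller dist (181)",n(rol-post),"hinge(165)",n(hin-post),"outer(147)",n(edge-hin))
d=rol-post; yaw=np.arctan2(d[1],d[0])+np.arctan2(5,181)
ex=np.array([np.cos(yaw),np.sin(yaw)]);ey=np.array([-ex[1],ex[0]])
print("yaw",yaw, "board end check", [ (ex@(c(*p,62)-post),ey@(c(*p,62)-post)) for p in((113,162),(356,124))])
v=hin-post;print("inner in br",ex@v,ey@v, -np.arctan2(ey@v,ex@v))
w=edge-hin;print("outer dir world",np.arctan2(w[1],w[0]),"inner dir",np.arctan2(v[1],v[0]))
for nm,p in dict(colL=(550,420),colB=(600,475),lotL=(530,160),lotB=(585,215)).items(): print(nm,c(*p,0))
def s(u,v,z): return ray("scene",195+u/4.4-.4,90+v/4.4-.4,z)[:2]
print("scene post",s(147,393,76),"edge",s(486,378,61),"col foot",s(515,333,0),"lot",s(335,272,0))
E
```

```text
[668.24648706  89.04330361] [695.6893933  -90.29615702] [504.4702511   80.59370256] [502.40844946 -69.77176114]
roller dist (181) 181.42699700244538 hinge(165) 163.9940584989372 outer(147) 150.3795986872789
yaw -1.3913347833957266 board end check [(np.float64(19.89949389196019), np.float64(21.364477232463823)), (np.float64(170.43766121012084), np.float64(20.994188675805656))]
inner in br -20.920123753422324 -162.6542334066173 1.6987112219054512
outer dir world -1.5845074036672304 inner dir -3.090046005301178
colL [ 543.21011942 -210.53697383]
colB [ 508.58509734 -242.31078533]
lotL [ 712.68959236 -198.964753  ]
lotB [ 677.01542958 -234.55623887]
scene post [669.52603779  89.46318016] edge [503.21916622 -66.55687699] col foot [ 551.89495613 -211.3143293 ] lot [ 708.39872686 -211.43510765]
```

```bash
python3 - <<'E'
import numpy as np
ax=np.array([504.5,80.]);r=112
for k,th in enumerate(np.linspace(-1.585,0.02,16)):
    d=np.array([np.cos(th),np.sin(th)]);n=np.array([d[1],-d[0]])
    print(k,np.round(ax+r*d+(13+11*abs(n[0])+14.5*abs(n[1]))*n))
E
```

```text
0 [479. -32.]
1 [490. -34.]
2 [501. -35.]
3 [512. -35.]
4 [523. -34.]
5 [534. -32.]
6 [546. -29.]
7 [557. -24.]
8 [567. -18.]
9 [577. -11.]
10 [587.  -2.]
11 [595.   7.]
12 [603.  18.]
13 [609.  30.]
14 [614.  42.]
15 [617.  55.]
```

step_arm([
  {"dr": [0,0,0.67],"slide": [-30,50,0],"jaw": 0},
  {"dr": [0,0,1.33],"slide": [-40,100,0],"jaw": 0},
  {"dr": [0,0,2],"slide": [-35,160,0],"jaw": 0},
  {"dr": [0,0,2.67],"slide": [-30,220,0],"jaw": 0},
  {"dr": [0,0,2.67],"slide": [-25,280,0],"jaw": 0},
  {"dr": [0,0,2.67],"slide": [-20,340,0],"jaw": 0},
  {"dr": [0,0,2.67],"slide": [-15,400,0],"jaw": 0},
  {"dr": [0,0,2.67],"slide": [-10,440,0],"jaw": 0},
])

```text
clock: 1.1
position: [74.6, -167.9, 190.6]
ee_rot: [0.002, 1.0, 0.0, 0.0]
contact_force: [0.3, 1.7, 2.3]
gripper_width: -0.0
grasp_force: 0.0
```

I used the start pose's tool axes with the wrong skew, so the arm went nearer the base than I meant. It is still high and clear. The tool is now aligned, so slide = (-dx, dy, -dz).

step_arm([
  {"slide": [-40,15,0],"dr": [0,0,0],"jaw": 0},
  {"slide": [-90,32,0],"dr": [0,0,0],"jaw": 0},
  {"slide": [-145,52,0],"dr": [0,0,0],"jaw": 0},
  {"slide": [-200,72,0],"dr": [0,0,0],"jaw": 0},
  {"slide": [-255,92,0],"dr": [0,0,0],"jaw": 0},
  {"slide": [-310,112,0],"dr": [0,0,0],"jaw": 0},
  {"slide": [-360,130,0],"dr": [0,0,0],"jaw": 0},
  {"slide": [-380,136,0],"dr": [0,0,0],"jaw": 0},
])

```text
clock: 2.1
position: [458.8, -31.6, 190.2]
ee_rot: [-0.0, 1.0, -0.0, -0.001]
contact_force: [-0.6, -0.4, -0.1]
gripper_width: 0.2
grasp_force: 0.0
```

step_arm([
  {"slide": [0,0,30],"dr": [0,0,0],"jaw": 0},
  {"slide": [0,0,70],"dr": [0,0,0],"jaw": 0},
  {"slide": [0,0,105],"dr": [0,0,0],"jaw": 0},
  {"slide": [0,0,135],"dr": [0,0,0],"jaw": 0},
  {"slide": [0,0,155],"dr": [0,0,0],"jaw": 0},
  {"slide": [0,0,163],"dr": [0,0,0],"jaw": 0},
  {"slide": [0,0,163],"dr": [0,0,0],"jaw": 0},
  {"slide": [0,0,163],"dr": [0,0,0],"jaw": 0},
])

```text
clock: 3.1
position: [457.4, -32.5, 29.1]
ee_rot: [-0.0, 1.0, 0.0, 0.001]
contact_force: [-0.8, 0.1, -0.1]
gripper_width: -0.3
grasp_force: 0.0
```

```bash
python3 - <<'E'
from h import *
i=optics.get_image("top");a=cv2.resize(i[110:250,230:420],None,fx=4,fy=4);a1=np.clip(a*1.4,0,255).astype('uint8')
b=cv2.resize(optics.get_image("scene")[90:225,195:345],(622,560))
cv2.imwrite("pics/p1.png",cv2.resize(np.hstack([a1,np.clip(b*1.3,0,255).astype('uint8')]),(800,324),interpolation=cv2.INTER_AREA))
E
```

```text
(no output)
```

View pics/p1.png

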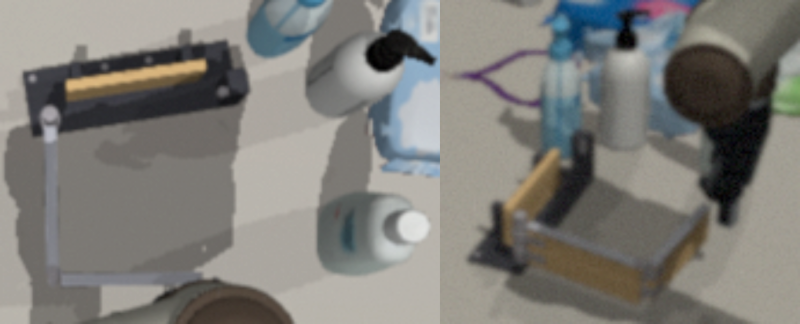

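The finger stands on the free side of the outer leaf, near its end. Folding now.

step_arm([
  {"slide": [-18,0,0],"dr": [0,0,0],"jaw": 0},
  {"slide": [-33,-1,0],"dr": [0,0,0],"jaw": 0},
  {"slide": [-48,-2,0],"dr": [0,0,0],"jaw": 0},
  {"slide": [-66,-1,0],"dr": [0,0,0],"jaw": 0},
  {"slide": [-88,4,0],"dr": [0,0,0],"jaw": 0},
  {"slide": [-100,9,0],"dr": [0,0,0],"jaw": 0},
  {"slide": [-110,15,0],"dr": [0,0,0],"jaw": 0},
  {"slide": [-120,22,0],"dr": [0,0,0],"jaw": 0},
])

```text
clock: 4.2
position: [576.8, -10.3, 28.2]
ee_rot: [0.0, 1.0, -0.0, -0.0]
contact_force: [0.1, -1.0, 0.7]
gripper_width: 0.1
grasp_force: 0.0
```

step_arm([
  {"slide": [-10,9,0],"dr": [0,0,0],"jaw": 0},
  {"slide": [-18,18,0],"dr": [0,0,0],"jaw": 0},
  {"slide": [-26,29,0],"dr": [0,0,0],"jaw": 0},
  {"slide": [-32,41,0],"dr": [0,0,0],"jaw": 0},
  {"slide": [-36,50,0],"dr": [0,0,0],"jaw": 0},
  {"slide": [-38,56,0],"dr": [0,0,0],"jaw": 0},
  {"slide": [-39,61,0],"dr": [0,0,0],"jaw": 0},
  {"slide": [-39,63,0],"dr": [0,0,0],"jaw": 0},
])

```text
clock: 5.2
position: [615.6, 52.5, 28.3]
ee_rot: [-0.0, 1.0, -0.0, -0.0]
contact_force: [-0.7, -0.6, 0.2]
gripper_width: -0.3
grasp_force: 0.0
```

```bash
python3 - <<'E'
from h import *
i=optics.get_image("top");a=cv2.resize(i[110:250,230:420],None,fx=4,fy=4);a1=np.clip(a*1.4,0,255).astype('uint8')
b=cv2.resize(optics.get_image("scene")[90:225,195:345],(622,560))
cv2.imwrite("pics/p2.png",cv2.resize(np.hstack([a1,np.clip(b*1.3,0,255).astype('uint8')]),(800,324),interpolation=cv2.INTER_AREA))
E
```

```text
(no output)
```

View pics/p2.png

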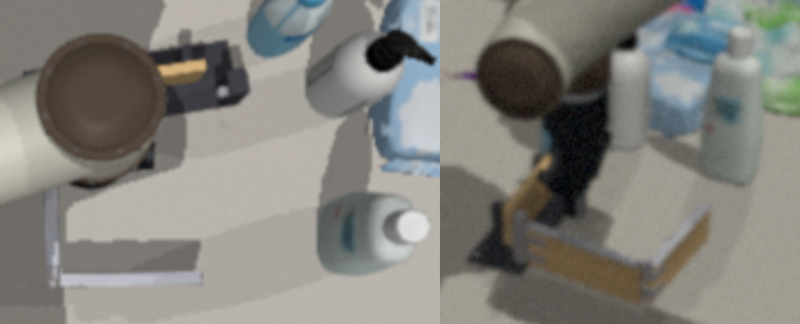

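The leaf has not moved: its edge is still at about (202,280). I need to know where the finger really is, so I'll compare the projected TCP with the pictures.

```bash
python3 - <<'E'
from h import *
from bench import arm
s=arm.read_state();print(s["position"],s["joints"],s["contact_force"])
for n in("scene","top"):
    for p in ([457.5,-32.5,29],[503,-68,61],s["position"],s["position"]+[0,0,150]): print(n,p,proj(n,np.array(p)))
i=optics.get_image("scene");j=optics.get_image("top")
a=cv2.resize(i[90:225,195:345],(400,360),interpolation=cv2.INTER_CUBIC);b=cv2.resize(j[110:250,230:380],(386,360),interpolation=cv2.INTER_CUBIC)
cv2.imwrite("pics/p3.png",np.clip(np.hstack([a,b])*1.5,0,255).astype('uint8'))
E
```

```text
[615.54342608  52.41245921  28.32301947] [ 3.46570594e-01  5.26683298e-01 -2.08514536e-01 -4.74694875e-05
 -8.35754001e-01 -1.91733209e+00] [-0.59670487  0.09814898  0.32418696]
scene [457.5, -32.5, 29] [312.73527095 195.13977098]
scene [503, -68, 61] [305.35312473 175.30008138]
scene [615.54342608  52.41245921  28.32301947] [250.91360433 192.0595506 ]
scene [615.54342608  52.41245921 178.32301947] [250.88653577 147.93903312]
top [457.5, -32.5, 29] [298.88986879 247.57174703]
top [503, -68, 61] [315.36208319 229.33861618]
top [615.54342608  52.41245921  28.32301947] [265.55060237 183.40397703]
top [615.54342608  52.41245921 178.32301947] [267.27380784 174.78396673]
```

View pics/p3.png

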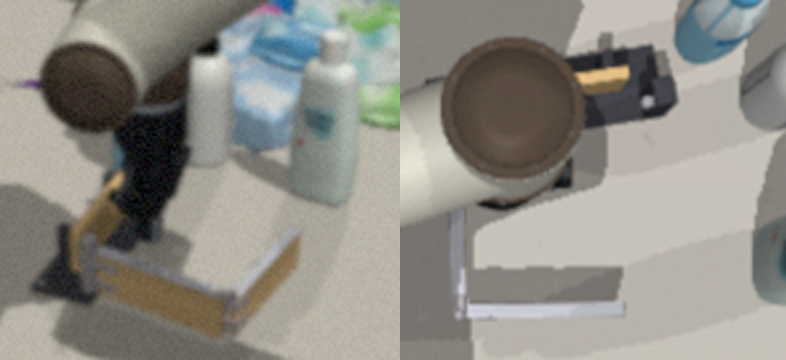

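The fingertip appears at scene pixel (253,179), but the reported TCP projects to row 192. That puts the real tip about 40 mm higher than reported, so it passed over the leaf. I'll go back and come down while watching the picture and the force.

step_arm([
  {"slide": [0,0,-30],"dr": [0,0,0],"jaw": 0},
  {"slide": [25,-20,-30],"dr": [0,0,0],"jaw": 0},
  {"slide": [65,-40,-30],"dr": [0,0,0],"jaw": 0},
  {"slide": [110,-60,-30],"dr": [0,0,0],"jaw": 0},
  {"slide": [150,-80,-30],"dr": [0,0,0],"jaw": 0},
  {"slide": [161,-85,-25],"dr": [0,0,0],"jaw": 0},
  {"slide": [161,-85,0],"dr": [0,0,0],"jaw": 0},
  {"slide": [161,-85,0],"dr": [0,0,0],"jaw": 0},
])

```text
clock: 6.4
position: [454.0, -32.9, 27.3]
ee_rot: [0.0, 1.0, -0.0, -0.001]
contact_force: [0.8, 0.3, -0.4]
gripper_width: 0.0
grasp_force: 0.0
```

```bash
python3 - <<'E'
from h import *
from bench import arm
s=arm.read_state();p=s["position"];print(p,s["contact_force"])
o=np.array([275,130])
i=optics.get_image("scene")[130:230,275:345];a=np.clip(cv2.resize(i,None,fx=6,fy=6,interpolation=cv2.INTER_CUBIC)*1.6,0,255).astype('uint8')
for dz in(0,20,40,60):
    q=(proj("scene",p+[0,0,dz])-o)*6;print(dz,proj("scene",p+[0,0,dz]));cv2.circle(a,tuple(int(v) for v in q),3,(0,0,255),-1)
cv2.imwrite("pics/p4.png",a)
E
```

```text
[453.95787291 -32.94794096  27.31138343] [ 0.7528666   0.30432202 -0.44851669]
0 [313.85684355 195.93361546]
20 [314.3969051  190.35344596]
40 [314.9463746 184.6760692]
60 [315.50550002 178.89892283]
```

View pics/p4.png

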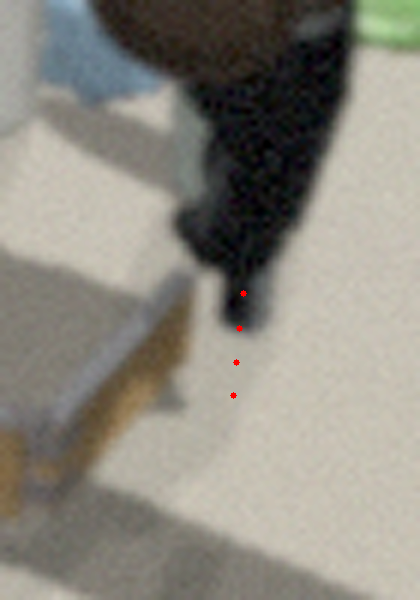

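The tip is at crop (245,328), which matches a point 40 mm above the reported TCP, so the true z is about 67. Lowering 32 mm puts the tip at about 35.

step_arm([
  {"slide": [0,0,8],"dr": [0,0,0],"jaw": 0},
  {"slide": [0,0,16],"dr": [0,0,0],"jaw": 0},
  {"slide": [0,0,24],"dr": [0,0,0],"jaw": 0},
  {"slide": [0,0,32],"dr": [0,0,0],"jaw": 0},
  {"slide": [-10,0,32],"dr": [0,0,0],"jaw": 0},
  {"slide": [-20,0,32],"dr": [0,0,0],"jaw": 0},
  {"slide": [-30,0,32],"dr": [0,0,0],"jaw": 0},
  {"slide": [-35,-1,32],"dr": [0,0,0],"jaw": 0},
])

```text
clock: 7.45
position: [490.4, -33.6, -3.6]
ee_rot: [0.0, 1.0, 0.0, -0.0]
contact_force: [-0.9, 1.7, 0.9]
gripper_width: 0.0
grasp_force: 0.5
```

```bash
python3 - <<'E'
from h import *
from bench import arm
s=arm.read_state();p=s["position"];print(p,s["contact_force"])
o=np.array([265,120])
i=optics.get_image("scene")[120:220,265:345];a=np.clip(cv2.resize(i,None,fx=5,fy=5,interpolation=cv2.INTER_CUBIC)*1.6,0,255).astype('uint8')
for dz in(0,40):
    q=(proj("scene",p+[0,0,dz])-o)*5;cv2.circle(a,tuple(int(v) for v in q),3,(0,0,255),-1)
b=np.clip(cv2.resize(optics.get_image("top")[150:250,240:320],None,fx=5,fy=5)*1.6,0,255).astype('uint8')
cv2.imwrite("pics/p5.png",np.hstack([a,b]))
E
```

```text
[490.37557317 -33.60766467  -3.64199099] [-0.88098645  1.66144005  0.92116237]
```

View pics/p5.png

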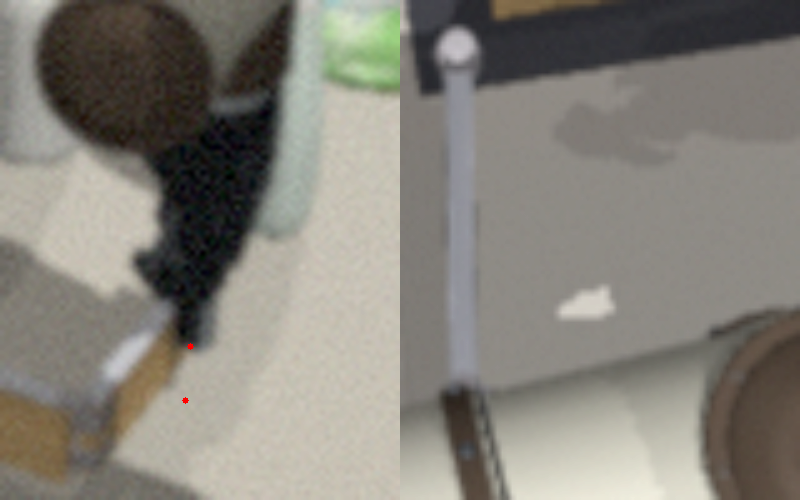

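The finger is level with the leaf and touching its outer face. Folding now.

step_arm([
  {"slide": [-12,-1,0],"dr": [0,0,0],"jaw": 0},
  {"slide": [-23,-1,0],"dr": [0,0,0],"jaw": 0},
  {"slide": [-34,0,0],"dr": [0,0,0],"jaw": 0},
  {"slide": [-45,2,0],"dr": [0,0,0],"jaw": 0},
  {"slide": [-57,5,0],"dr": [0,0,0],"jaw": 0},
  {"slide": [-68,10,0],"dr": [0,0,0],"jaw": 0},
  {"slide": [-78,16,0],"dr": [0,0,0],"jaw": 0},
  {"slide": [-88,23,0],"dr": [0,0,0],"jaw": 0},
])

```text
clock: 8.55
position: [578.3, -10.2, -3.7]
ee_rot: [-0.0, 1.0, -0.0, -0.0]
contact_force: [-0.5, -0.3, 0.4]
gripper_width: -0.3
grasp_force: 0.5
```

step_arm([
  {"slide": [-10,9,0],"dr": [0,0,0],"jaw": 0},
  {"slide": [-18,18,0],"dr": [0,0,0],"jaw": 0},
  {"slide": [-26,29,0],"dr": [0,0,0],"jaw": 0},
  {"slide": [-32,41,0],"dr": [0,0,0],"jaw": 0},
  {"slide": [-36,50,0],"dr": [0,0,0],"jaw": 0},
  {"slide": [-38,56,0],"dr": [0,0,0],"jaw": 0},
  {"slide": [-39,60,0],"dr": [0,0,0],"jaw": 0},
  {"slide": [-39,62,0],"dr": [0,0,0],"jaw": 0},
])

```text
clock: 9.55
position: [616.9, 51.5, -3.7]
ee_rot: [-0.0, 1.0, 0.0, 0.0]
contact_force: [0.2, -0.7, -1.3]
gripper_width: 0.2
grasp_force: 0.5
```

```bash
python3 - <<'E'
from h import *
from bench import arm
s=arm.read_state();print(s["position"],s["contact_force"])
i=optics.get_image("scene");j=optics.get_image("top")
a=cv2.resize(i[90:225,195:345],(400,360),interpolation=cv2.INTER_CUBIC);b=cv2.resize(j[110:250,230:380],(386,360),interpolation=cv2.INTER_CUBIC)
cv2.imwrite("pics/p6.png",np.clip(np.hstack([a,b])*1.5,0,255).astype('uint8'))
E
```

```text
[616.92576823  51.53795684  -3.65087361] [ 0.15190095 -0.66934695 -1.32429193]
```

View pics/p6.png

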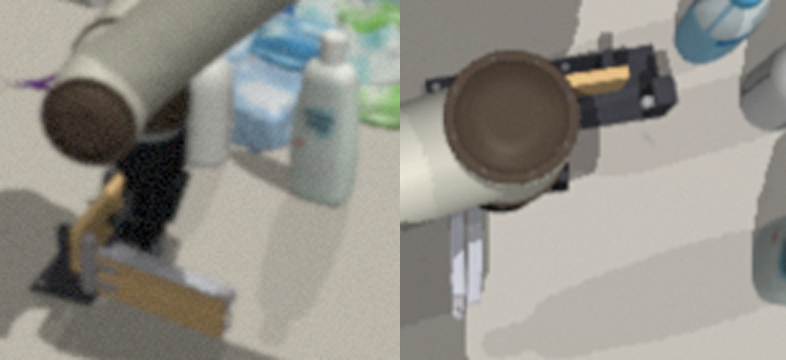

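The outer leaf now lies almost flat along the inner one (top view, about x 455–485). Pressing slightly to confirm the stop.

step_arm([
  {"slide": [0,0.5,0],"dr": [0,0,0],"jaw": 0},
  {"slide": [0,1,0],"dr": [0,0,0],"jaw": 0},
  {"slide": [0,1.5,0],"dr": [0,0,0],"jaw": 0},
  {"slide": [0,2,0],"dr": [0,0,0],"jaw": 0},
  {"slide": [0,2.5,0],"dr": [0,0,0],"jaw": 0},
  {"slide": [0,3,0],"dr": [0,0,0],"jaw": 0},
  {"slide": [0,3.5,0],"dr": [0,0,0],"jaw": 0},
  {"slide": [0,4,0],"dr": [0,0,0],"jaw": 0},
])

```text
clock: 10.65
position: [616.7, 55.4, -3.7]
ee_rot: [-0.0, 1.0, -0.0, -0.0]
contact_force: [1.6, -0.5, 0.2]
gripper_width: -0.1
grasp_force: 0.5
```

step_arm([
  {"slide": [0,0.5,0],"dr": [0,0,0],"jaw": 0},
  {"slide": [0,1,0],"dr": [0,0,0],"jaw": 0},
  {"slide": [0,1.5,0],"dr": [0,0,0],"jaw": 0},
  {"slide": [0,2,0],"dr": [0,0,0],"jaw": 0},
  {"slide": [0,2.5,0],"dr": [0,0,0],"jaw": 0},
  {"slide": [0,3,0],"dr": [0,0,0],"jaw": 0},
  {"slide": [0,3,0],"dr": [0,0,0],"jaw": 0},
  {"slide": [0,3,0],"dr": [0,0,0],"jaw": 0},
])

```text
clock: 11.65
position: [616.2, 56.9, -3.7]
ee_rot: [0.0, 1.0, -0.001, -0.001]
contact_force: [-0.3, -7.1, 1.6]
gripper_width: -0.2
grasp_force: 3.2
```

At 7 N the outer leaf is on its stop, so it is folded flat. Next I back off, go up and over, and come down on the inner leaf's free side.

step_arm([
  {"slide": [0,-15,0],"dr": [0,0,0],"jaw": 0},
  {"slide": [0,-25,-10],"dr": [0,0,0],"jaw": 0},
  {"slide": [10,-25,-50],"dr": [0,0,0],"jaw": 0},
  {"slide": [20,-15,-90],"dr": [0,0,0],"jaw": 0},
  {"slide": [40,20,-95],"dr": [0,0,0],"jaw": 0},
  {"slide": [60,60,-95],"dr": [0,0,0],"jaw": 0},
  {"slide": [72,92,-95],"dr": [0,0,0],"jaw": 0},
  {"slide": [72,92,-70],"dr": [0,0,0],"jaw": 0},
])

```text
clock: 12.65
position: [546.0, 153.2, 69.0]
ee_rot: [-0.002, 1.0, 0.002, 0.003]
contact_force: [0.5, -0.4, -0.0]
gripper_width: -0.0
grasp_force: 0.0
```

step_arm([
  {"slide": [0,0,20],"dr": [0,0,0],"jaw": 0},
  {"slide": [0,0,40],"dr": [0,0,0],"jaw": 0},
  {"slide": [0,0,55],"dr": [0,0,0],"jaw": 0},
  {"slide": [0,0,64],"dr": [0,0,0],"jaw": 0},
  {"slide": [0,0,64],"dr": [0,0,0],"jaw": 0},
  {"slide": [0,-8,64],"dr": [0,0,0],"jaw": 0},
  {"slide": [0,-16,64],"dr": [0,0,0],"jaw": 0},
  {"slide": [0,-22,64],"dr": [0,0,0],"jaw": 0},
])

```text
clock: 13.65
position: [544.9, 127.7, 2.8]
ee_rot: [0.0, 1.0, 0.0, 0.0]
contact_force: [-0.6, -0.5, 0.3]
gripper_width: 0.0
grasp_force: 0.0
```

```bash
python3 - <<'E'
from bench import arm
import numpy as np
s=arm.read_state();c=s["position"][:2];print(c,s["contact_force"])
post=np.array([669,89.]);rho=125
for ph in list(np.linspace(1.7,.1,17))+[.065,.03,0]:
    w=-1.391-ph;d=np.array([np.cos(w),np.sin(w)]);n=np.array([d[1],-d[0]])
    p=post+rho*d+(6+11*abs(n[0])+14.5*abs(n[1]))*n;q=p-c
    print(round(ph,3),np.round(p,1),"slide",np.round([-q[0],q[1]],1))
E
```

```text
[544.86289664 127.71409847] [-0.56544967 -0.47053336  0.3385895 ]
1.7 [543.1 103.7] slide [  1.8 -24. ]
1.6 [542.1  92. ] slide [  2.7 -35.7]
1.5 [542.3  80.1] slide [  2.6 -47.6]
1.4 [543.6  68. ] slide [  1.3 -59.7]
1.3 [546.1  56. ] slide [ -1.2 -71.7]
1.2 [549.9  44.1] slide [ -5.  -83.6]
1.1 [554.9  32.5] slide [-10.  -95.2]
1.0 [561.1  21.4] slide [ -16.3 -106.3]
0.9 [568.6  10.8] slide [ -23.8 -117. ]
0.8 [577.3   0.9] slide [ -32.5 -126.8]
0.7 [587.1  -8.2] slide [ -42.3 -135.9]
0.6 [598.  -16.2] slide [ -53.1 -143.9]
0.5 [609.7 -23. ] slide [ -64.9 -150.7]
0.4 [622.3 -28.6] slide [ -77.4 -156.3]
0.3 [635.5 -32.9] slide [ -90.6 -160.6]
0.2 [649.2 -35.6] slide [-104.3 -163.3]
0.1 [660.9 -37. ] slide [-116.  -164.8]
0.065 [664.9 -37.3] slide [-120. -165.]
0.03 [668.8 -37.4] slide [-124.  -165.2]
0 [672.3 -37.5] slide [-127.4 -165.2]
```

step_arm([
  {"slide": [2,-10,0],"dr": [0,0,0],"jaw": 0},
  {"slide": [2,-18,0],"dr": [0,0,0],"jaw": 0},
  {"slide": [3,-26,0],"dr": [0,0,0],"jaw": 0},
  {"slide": [3,-34,0],"dr": [0,0,0],"jaw": 0},
  {"slide": [3,-42,0],"dr": [0,0,0],"jaw": 0},
  {"slide": [2,-50,0],"dr": [0,0,0],"jaw": 0},
  {"slide": [1,-58,0],"dr": [0,0,0],"jaw": 0},
  {"slide": [-1,-70,0],"dr": [0,0,0],"jaw": 0},
])

```text
clock: 14.65
position: [545.9, 58.1, 2.4]
ee_rot: [-0.0, 1.0, 0.0, 0.0]
contact_force: [1.9, 4.1, -0.7]
gripper_width: -0.1
grasp_force: 1.7
```

step_arm([
  {"slide": [-4,-14,0],"dr": [0,0,0],"jaw": 0},
  {"slide": [-9,-25,0],"dr": [0,0,0],"jaw": 0},
  {"slide": [-15,-36,0],"dr": [0,0,0],"jaw": 0},
  {"slide": [-23,-47,0],"dr": [0,0,0],"jaw": 0},
  {"slide": [-32,-57,0],"dr": [0,0,0],"jaw": 0},
  {"slide": [-41,-66,0],"dr": [0,0,0],"jaw": 0},
  {"slide": [-52,-74,0],"dr": [0,0,0],"jaw": 0},
  {"slide": [-64,-81,0],"dr": [0,0,0],"jaw": 0},
])

```text
clock: 15.65
position: [609.6, -23.3, 1.9]
ee_rot: [0.0, 1.0, -0.0, -0.001]
contact_force: [-2.5, 4.4, -0.3]
gripper_width: 0.5
grasp_force: 1.7
```

step_arm([
  {"slide": [-6,-3,0],"dr": [0,0,0],"jaw": 0},
  {"slide": [-12,-6,0],"dr": [0,0,0],"jaw": 0},
  {"slide": [-18,-8,0],"dr": [0,0,0],"jaw": 0},
  {"slide": [-24,-10,0],"dr": [0,0,0],"jaw": 0},
  {"slide": [-30,-11,0],"dr": [0,0,0],"jaw": 0},
  {"slide": [-36,-12,0],"dr": [0,0,0],"jaw": 0},
  {"slide": [-40,-13,0],"dr": [0,0,0],"jaw": 0},
  {"slide": [-44,-14,0],"dr": [0,0,0],"jaw": 0},
])

```text
clock: 16.65
position: [653.8, -36.7, 2.4]
ee_rot: [-0.0, 1.0, -0.0, -0.0]
contact_force: [-2.9, 2.4, 0.8]
gripper_width: -0.0
grasp_force: 1.6
```

step_arm([
  {"slide": [-1,0,0],"dr": [0,0,0],"jaw": 0},
  {"slide": [-2,0,0],"dr": [0,0,0],"jaw": 0},
  {"slide": [-3,0,0],"dr": [0,0,0],"jaw": 0},
  {"slide": [-4,0,0],"dr": [0,0,0],"jaw": 0},
  {"slide": [-5,0,0],"dr": [0,0,0],"jaw": 0},
  {"slide": [-6,0,0],"dr": [0,0,0],"jaw": 0},
  {"slide": [-7,0,0],"dr": [0,0,0],"jaw": 0},
  {"slide": [-8,0,0],"dr": [0,0,0],"jaw": 0},
])

```text
clock: 17.65
position: [661.8, -36.7, 2.3]
ee_rot: [0.0, 1.0, -0.0, -0.0]
contact_force: [-3.4, 0.3, 0.2]
gripper_width: 0.5
grasp_force: 1.6
```

step_arm([
  {"slide": [-0.5,0,0],"dr": [0,0,0],"jaw": 0},
  {"slide": [-1,0,0],"dr": [0,0,0],"jaw": 0},
  {"slide": [-1.5,0,0],"dr": [0,0,0],"jaw": 0},
  {"slide": [-2,0,0],"dr": [0,0,0],"jaw": 0},
  {"slide": [-2.5,0,0],"dr": [0,0,0],"jaw": 0},
  {"slide": [-3,0,0],"dr": [0,0,0],"jaw": 0},
  {"slide": [-3.5,0,0],"dr": [0,0,0],"jaw": 0},
  {"slide": [-4,0,0],"dr": [0,0,0],"jaw": 0},
])

```text
clock: 18.65
position: [665.8, -36.6, 2.3]
ee_rot: [-0.0, 1.0, 0.0, 0.0]
contact_force: [-4.4, -0.3, 1.3]
gripper_width: 0.2
grasp_force: 1.6
```

step_arm([
  {"slide": [-0.4,0,0],"dr": [0,0,0],"jaw": 0},
  {"slide": [-0.8,0,0],"dr": [0,0,0],"jaw": 0},
  {"slide": [-1.2,0,0],"dr": [0,0,0],"jaw": 0},
  {"slide": [-1.6,0,0],"dr": [0,0,0],"jaw": 0},
  {"slide": [-2,0,0],"dr": [0,0,0],"jaw": 0},
  {"slide": [-2.4,0,0],"dr": [0,0,0],"jaw": 0},
  {"slide": [-2.7,0,0],"dr": [0,0,0],"jaw": 0},
  {"slide": [-3,0,0],"dr": [0,0,0],"jaw": 0},
])

```text
clock: 19.65
position: [668.8, -36.5, 2.3]
ee_rot: [-0.0, 1.0, 0.0, 0.0]
contact_force: [-4.1, 1.5, 0.0]
gripper_width: -0.1
grasp_force: 1.6
```

step_arm([
  {"slide": [-0.4,0,0],"dr": [0,0,0],"jaw": 0},
  {"slide": [-0.8,0,0],"dr": [0,0,0],"jaw": 0},
  {"slide": [-1.2,0,0],"dr": [0,0,0],"jaw": 0},
  {"slide": [-1.6,0,0],"dr": [0,0,0],"jaw": 0},
  {"slide": [-2,0,0],"dr": [0,0,0],"jaw": 0},
  {"slide": [-2.4,0,0],"dr": [0,0,0],"jaw": 0},
  {"slide": [-2.7,0,0],"dr": [0,0,0],"jaw": 0},
  {"slide": [-3,0,0],"dr": [0,0,0],"jaw": 0},
])

```text
clock: 20.65
position: [671.7, -36.6, 2.3]
ee_rot: [0.0, 1.0, 0.0, -0.0]
contact_force: [-3.8, 1.9, 1.2]
gripper_width: 0.3
grasp_force: 1.6
```

step_arm([
  {"slide": [-0.4,0,0],"dr": [0,0,0],"jaw": 0},
  {"slide": [-0.8,0,0],"dr": [0,0,0],"jaw": 0},
  {"slide": [-1.2,0,0],"dr": [0,0,0],"jaw": 0},
  {"slide": [-1.6,0,0],"dr": [0,0,0],"jaw": 0},
  {"slide": [-2,0,0],"dr": [0,0,0],"jaw": 0},
  {"slide": [-2.4,0,0],"dr": [0,0,0],"jaw": 0},
  {"slide": [-2.7,0,0],"dr": [0,0,0],"jaw": 0},
  {"slide": [-3,0,0],"dr": [0,0,0],"jaw": 0},
])

```text
clock: 21.65
position: [673.9, -36.6, 2.2]
ee_rot: [0.0, 1.0, -0.0, -0.001]
contact_force: [-5.3, 2.2, 1.4]
gripper_width: 0.2
grasp_force: 2.5
```

step_arm([
  {"slide": [-0.4,0,0],"dr": [0,0,0],"jaw": 0},
  {"slide": [-0.8,0,0],"dr": [0,0,0],"jaw": 0},
  {"slide": [-1.2,0,0],"dr": [0,0,0],"jaw": 0},
  {"slide": [-1.6,0,0],"dr": [0,0,0],"jaw": 0},
  {"slide": [-2,0,0],"dr": [0,0,0],"jaw": 0},
  {"slide": [-2.4,0,0],"dr": [0,0,0],"jaw": 0},
  {"slide": [-2.7,0,0],"dr": [0,0,0],"jaw": 0},
  {"slide": [-3,0,0],"dr": [0,0,0],"jaw": 0},
])

```text
clock: 22.65
position: [673.8, -36.7, 2.2]
ee_rot: [0.0, 1.0, -0.0, -0.004]
contact_force: [-11.4, 3.1, 5.9]
gripper_width: -0.2
grasp_force: 5.5
```

step_arm([
  {"slide": [-0.4,0,0],"dr": [0,0,0],"jaw": 0},
  {"slide": [-0.8,0,0],"dr": [0,0,0],"jaw": 0},
  {"slide": [-1.2,0,0],"dr": [0,0,0],"jaw": 0},
  {"slide": [-1.6,0,0],"dr": [0,0,0],"jaw": 0},
  {"slide": [-2,0,0],"dr": [0,0,0],"jaw": 0},
  {"slide": [-2.4,0,0],"dr": [0,0,0],"jaw": 0},
  {"slide": [-2.7,0,0],"dr": [0,0,0],"jaw": 0},
  {"slide": [-3,0,0],"dr": [0,0,0],"jaw": 0},
])

```text
clock: 23.65
position: [673.6, -36.7, 2.1]
ee_rot: [0.0, 1.0, -0.0, -0.007]
contact_force: [-17.7, 5.5, 10.6]
gripper_width: -0.1
grasp_force: 8.5
```

step_arm([
  {"slide": [-0.4,0,0],"dr": [0,0,0],"jaw": 0},
  {"slide": [-0.8,0,0],"dr": [0,0,0],"jaw": 0},
  {"slide": [-1.2,0,0],"dr": [0,0,0],"jaw": 0},
  {"slide": [-1.6,0,0],"dr": [0,0,0],"jaw": 0},
  {"slide": [-2,0,0],"dr": [0,0,0],"jaw": 0},
  {"slide": [-2.4,0,0],"dr": [0,0,0],"jaw": 0},
  {"slide": [-2.7,0,0],"dr": [0,0,0],"jaw": 0},
  {"slide": [-3,0,0],"dr": [0,0,0],"jaw": 0},
])

```text
clock: 24.65
position: [673.4, -36.9, 2.0]
ee_rot: [0.0, 1.0, -0.001, -0.011]
contact_force: [-23.8, 5.8, 13.7]
gripper_width: -0.2
grasp_force: 11.5
```

```bash
python3 - <<'E'
from h import *
post=np.array([669,89.])
def P(r,off,ph,z):
    w=-1.391-ph;d=np.array([np.cos(w),np.sin(w)]);n=np.array([d[1],-d[0]]);return np.r_[post+r*d-off*n,z]
for ph in(0,.065): print(ph,"tongue",proj("top",P(175,0,ph,74)),proj("scene",P(175,0,ph,74)),"corner front",proj("scene",P(165,-6,ph,66)))
print("roller",proj("top",P(181,-5,0,75)),proj("scene",P(181,-5,0,75)))
j=cv2.cvtColor(optics.get_image("top"),cv2.COLOR_BGR2GRAY);print(j[136:166,310:336])
E
```

```text
0 tongue [322.8265482  147.25047104] [252.11946636 149.98688352] corner front [252.63760993 154.1185871 ]
0.065 tongue [323.50912854 151.86117978] [255.42472262 150.78833412] corner front [255.71245208 154.94705299]
roller [325.71775278 148.78691098] [254.33400621 149.11747901]
[[ 90  80  81  85  89  80  66  55  48  48  49  50  51  50  49  51  49  47
   45  47  45  44  46  47  48  50]
 [108  90  80  82  83  85  85  84  74  57  49  48  48  50  50  51  51  51
   49  50  50  51  50  53  56  54]
 [120 109  91  81  81  80  85  91  90  84  72  54  50  51  47  48  49  50
   50  50  49  50  49  52  52  51]
 [122 119 105  86  82  80  81  81  87  90  87  82  88  74  52  46  47  49
   50  50  50  49  50  49  48  48]
 [121 121 115 101  86  81  81  81  81  83  84  92  97  87  70  75  69  75
   76  67  68  69  67  65  68  74]
 [119 118 118 113 101  86  81  81  82  81  82  84  84  82  83  88  85  87
   89  81  82  81  81  79  81  88]
 [117 115 116 116 111  98  85  82  82  82  81  82  82  82  84  83  84  83
   83  83  83  81  80  81  81  81]
 [114 114 113 113 113 108  96  86  82  82  82  82  82  82 
[... 1749 characters left out ...]
33  43  52
   61  78  89  93  95  98 105 117]
 [ 21  23  24  26  25  25  22  23  22  18  19  26  44  58  76  89  94  98
  102 110 119 118 118 118 118 118]
 [ 10  11  17  17  14  14  15  11  12  15  36  70  94  99 108 115 117 117
  117 119 119 119 119 118 118 117]
 [  7  10   3   7   7   7   5  13  21  50  81 105 118 118 114 113 114 116
  119 118 118 117 117 117 119 118]
 [ 12   8  10  12  10  12  23  37  52  81 110 119 119 118 116 111 110 114
  117 118 118 117 118 118 118 118]
 [ 24  26  33  31  38  49  59  64  72  92 118 119 117 118 117 114 112 112
  115 117 117 118 118 118 118 118]
 [ 58  61  62  64  65  71  76  77  77  94 117 119 118 118 117 117 116 113
  113 116 118 118 119 117 117 118]]
```

Pressing with 24 N moves it no further. I'll back off and measure the leaf angle in an unobstructed picture, numerically.

step_arm([
  {"slide": [20,0,0],"dr": [0,0,0],"jaw": 0},
  {"slide": [45,0,0],"dr": [0,0,0],"jaw": 0},
  {"slide": [85,0,-20],"dr": [0,0,0],"jaw": 0},
  {"slide": [130,0,-40],"dr": [0,0,0],"jaw": 0},
  {"slide": [180,0,-40],"dr": [0,0,0],"jaw": 0},
  {"slide": [215,0,-40],"dr": [0,0,0],"jaw": 0},
  {"slide": [230,0,-40],"dr": [0,0,0],"jaw": 0},
  {"slide": [230,0,-40],"dr": [0,0,0],"jaw": 0},
])

```text
clock: 25.7
position: [455.2, -36.5, 43.1]
ee_rot: [-0.0, 1.0, 0.0, 0.002]
contact_force: [0.8, -0.2, -0.3]
gripper_width: 0.2
grasp_force: 0.0
```

```bash
python3 - <<'E'
from h import *
from bench import arm
s=arm.read_state();print(s["position"],s["contact_force"])
im=optics.get_image("top");cv2.imwrite("pics/t9.png",im);sc=optics.get_image("scene");cv2.imwrite("pics/s9.png",sc)
j=cv2.cvtColor(im,cv2.COLOR_BGR2GRAY);i0=cv2.cvtColor(cv2.imread("pics/top0.png"),cv2.COLOR_BGR2GRAY)
post=np.array([669,89.])
ex=np.array([np.cos(-1.391),np.sin(-1.391)]);ey=np.array([-ex[1],ex[0]])
# profiles across the bracket y at height 66, per bracket x
ys=np.arange(-40,34,2)
def prof(g,x,z): 
    q=np.array([proj("top",np.r_[post+x*ex+y*ey,z]) for y in ys],np.float32)
    return cv2.remap(g,q[:,:1].copy(),q[:,1:].copy(),1).ravel()
print(ys)
for x in(40,80,120,150,160,170,175,181): print(x,"now",prof(j,x,66));
for x in(80,150): print(x,"before",prof(i0,x,66))
E
```

```text
[455.18333855 -36.48289862  43.11300633] [ 0.82651096 -0.22079364 -0.27835982]
[-40 -38 -36 -34 -32 -30 -28 -26 -24 -22 -20 -18 -16 -14 -12 -10  -8  -6
  -4  -2   0   2   4   6   8  10  12  14  16  18  20  22  24  26  28  30
  32]
40 now [ 87  87  87  86  87  86  81  78  77  69  52  31  35  42  52  62  73 101
 123 132 133 133 128 113 109 117 130 131 130 119 105 101 123 131 132 129
 120]
80 now [ 77  78  82  83  82  78  77  78  76  67  48  36  36  42  48  60  89 115
 130 130 131 130 120 109 108 127 130 129 123 107  83  97 117 130 131 131
 111]
120 now [ 77  76  77  77  78  77  77  77  77  67  49  33  34  41  44  51  72 108
 128 130 130 131 131 131 131 130 128 127 129 112  96  97 122 129 130 128
 117]
150 now [ 77  77  77  77  76  76  77  78  77  66  47  31  37  44  46  46  53  75
  88  89  89  91  94  93  91  97 112 127 130 118 106 105 125 129 129 125
 108]
160 now [ 77  77  77  77  77  77  77  77  75  66  47  30  26  26  30  37  55  69
  77  79  79  77  75  75  77  82  83  83  83  82  76  99 119 129 130 128
 107]
170 now [ 77  77  77  77  76  76  77  77  75  66  48  33  26  27  27  26  28  38
  55  65  67  72  71  59  36  30  28  26  25  27  42  63  83  94 101  99
  82]
175 now [73 73 73 74 76 77 77 76 72 61 41 26 24 24 25 28 33 42 53 64 72 76 67 50
 34 30 28 27 27 27 28 26 27 27 26 24 25]
181 now [76 76 77 76 77 77 77 78 77 65 42 18 14 17 27 44 61 74 76 75 70 58 39 26
 24 27 29 28 28 27 27 27 28 27 27 27 26]
80 before [113 115 118 120 118 115 114 114 111 100  73  54  46  45  46  46  45  45
  45  46  45  44  43  42  42  47  56  62  62  63  67  91 113 125 126 125
 106]
150 before [113 113 113 113 113 114 114 114 114  99  72  45  40  40  41  42  42  41
  41  41  41  42  44  45  45  49  56  61  61  65  79 100 120 123 124 120
 104]
```

In bracket y, the inner leaf spans −6 to +6 mm along its whole length, so its angle is about 0. The outer leaf lies flat behind it, at roughly 8–20 mm. The tongue is at about +1 mm, behind the roller at −5 mm, and it stayed there after the arm let go. Handing in.

```bash
python3 -c "
from bench import arm
print(arm.job_done())"
```

```text
the job is handed in; nothing more can be done
None
```

The lane divider is folded away and the job is handed in. The outer leaf was folded flat first, then the pair was swung home. The last picture shows the tongue behind the roller, still there once the arm had backed off. The highest force I read while pressing was about 28 N; I only saw readings between moves. The robot was touching nothing at hand-in, and I kept it clear of the bottles and the tape roll but did not re-measure them at the end.

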